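Build the sieve tower from the ultrasonic-bath rack

TASK

Three small test sieves have come out of the ultrasonic bath in their rack. Lift the hold-down bar up out of its two open brackets and lay it flat on the bench top, handle up, then build the tower on the receiver pan of the shaker: the finest mesh first, the middle mesh on that, the coarsest mesh on top, and last the lid, each one fully nested in the rim below it. Do not shift the wash bottle, the tally counter or the brush.

Things in the scene. Friction and masses are not known exactly. Their poses are not given: they have to be found in the camera images.
- hold_down_bar: loose steel flat bar, 16 mm wide (x), 262 long (y), 8 thick, with an upright handle plate in its middle, 10 mm thick (x), 44 long (y), from 7 to 30 mm above the underside. Origin: centre of the underside. Starts in the two open slots of the rack, underside 51.5 mm above the bench, across all three sieves; lifts straight up. Bench top is clear for x 0.30-0.70, y 0.00-0.45 but for the listed things
- sieve_fine: steel test sieve, FINEST mesh (1.9 mm pitch, like grey cloth). Round cup with a mesh floor: tapered skirt, diameter 42 at z=0 to 48 at z=10 mm; body 58 outer, 52 inner diameter, from the shoulder at z=10 to the rim at z=38 mm. The skirt enters the rim below until the shoulder rests on it (28 mm a sieve). Origin: skirt's underside, on the axis, z up. Starts in any rack seat, origin at z=12 mm
- sieve_medium: steel test sieve with the MIDDLE mesh (6.5 mm pitch, single wires can be made out); same frame, size, origin and start height as the fine one, in another seat of the rack
- sieve_coarse: steel test sieve with the COARSEST mesh (17 mm pitch, only two thick wires each way, one wide open square in the middle); same frame, size, origin and start height as the fine one, in another seat of the rack
- lid: turned steel lid of the tower: below, the same tapered 10 mm skirt as the sieves; a 58 mm flange from z=10 to 14 mm; in the middle a round knob, 20 mm diameter, from z=22 to 38 mm on a neck of 14 mm. Origin: centre of the skirt's underside, z up. Starts standing loose on the bench
- shaker: round white sieve shaker, 100 mm diameter, 36 mm high, black knob on its front, fixed. On its axis stands the fixed steel receiver pan, an open cup, 58 mm outer and 52 mm inner diameter, rim 72 mm above the bench. Origin: centre of the underside, at bench height. Fully nested, the origins stand above the bench: fine sieve 62 mm, medium 90, coarse 118, lid 146
- rack: fixed aluminium rack, 84 mm (x; end feet 100) by 275 mm (y): a sheet, top 22 mm above the bench, with three round seats at y = -72, 0, +72 mm that hold the sieves by their shoulders (rims 50 mm above the bench), and at y = -121 and +121 mm an upright bracket with an open slot for the bar, 68 mm high. Origin: centre, at bench height
- wash_bottle: plastic wash bottle with a bent spout, 61x98x187 mm, loose bystander; its round body, 60 mm across, has its axis 18 mm in +y of the origin, which is at bench height
- tally_counter: chrome hand tally counter, 50x61x17 mm, loose bystander lying on the bench; origin under its middle
- sieve_brush: small hand brush, 150 mm long, lying loose on the bench along its own x axis; bystander; origin under its middle
There are look-alikes about, which are no part of the job. What is shaped like the lid but turquoise is not meant. What is shaped like the sieve_fine but green is not meant.

How it is judged:
On the way, in this order (a step that is already met when the one before it is completed fails the run):
1. the hold-down bar lies flat on the bench, handle up, while the sieves are still in the rack (height (world z) of hold_down_bar between -0.006 and 0.006 m and angle between hold_down_bar's own z axis and vertical below 0.1 rad and linear speed of hold_down_bar below 0.03 m/s and distance of each of sieve_fine, sieve_medium, sieve_coarse from where it was at the start of the episode below 0.02 m and contact force between hold_down_bar and the fingers below 0.5 N), for 0.2 s.
2. the fine sieve is nested on the receiver pan and nothing is on it yet (horizontal distance between sieve_fine and shaker below 0.006 m and height (world z) of sieve_fine between 0.058 and 0.066 m and angle between sieve_fine's own z axis and vertical below 0.07 rad and horizontal distance between each of sieve_medium, sieve_coarse, lid and shaker above 0.05 m), for 0.2 s.
3. the medium sieve is nested on the fine sieve and nothing is on it yet (horizontal distance between sieve_fine and shaker below 0.006 m and height (world z) of sieve_fine between 0.058 and 0.066 m and angle between each of sieve_fine, sieve_medium's own z axis and vertical below 0.07 rad and horizontal distance between sieve_medium and sieve_fine below 0.006 m and height (world z) of sieve_medium between 0.086 and 0.094 m and horizontal distance between each of sieve_coarse, lid and shaker above 0.05 m), for 0.2 s.
4. the coarse sieve is nested on the medium sieve and nothing is on it yet (horizontal distance between sieve_fine and shaker below 0.006 m and height (world z) of sieve_fine between 0.058 and 0.066 m and angle between each of sieve_fine, sieve_medium, sieve_coarse's own z axis and vertical below 0.07 rad and horizontal distance between sieve_medium and sieve_fine below 0.006 m and height (world z) of sieve_medium between 0.086 and 0.094 m and horizontal distance between sieve_coarse and sieve_medium below 0.006 m and height (world z) of sieve_coarse between 0.114 and 0.122 m and horizontal distance between lid and shaker above 0.05 m), for 0.2 s.
5. the lid is nested on the coarse sieve (horizontal distance between sieve_fine and shaker below 0.006 m and height (world z) of sieve_fine between 0.058 and 0.066 m and angle between each of sieve_fine, sieve_medium, sieve_coarse, lid's own z axis and vertical below 0.07 rad and horizontal distance between sieve_medium and sieve_fine below 0.006 m and height (world z) of sieve_medium between 0.086 and 0.094 m and horizontal distance between sieve_coarse and sieve_medium below 0.006 m and height (world z) of sieve_coarse between 0.114 and 0.122 m and horizontal distance between lid and sieve_coarse below 0.006 m and height (world z) of lid between 0.142 and 0.15 m), for 0.2 s.
At the end, for the whole second after the job is handed in: On the receiver pan, from below: fine, medium, coarse sieve, lid; each within 6 mm of the axis of the one below, 4 mm of its nested height and 0.07 rad of upright. The bar lies on the bench, handle up (within 6 mm of its height, 0.1 rad). All at rest (all of step 5 and height (world z) of hold_down_bar between -0.006 and 0.006 m and angle between hold_down_bar's own z axis and vertical below 0.1 rad and linear speed of hold_down_bar below 0.03 m/s and linear speed of each of sieve_fine, sieve_medium, sieve_coarse, lid below 0.02 m/s and angular speed of each of sieve_fine, sieve_medium, sieve_coarse, lid below 0.3 rad/s); the robot touches nothing.
It fails at once if the wash bottle is shifted by more than 25 mm (distance of wash_bottle from where it was at the start of the episode above 0.025 m).
It fails at once if the tally counter is shifted by more than 25 mm (distance of tally_counter from where it was at the start of the episode above 0.025 m).
It fails at once if the brush is shifted by more than 25 mm (distance of sieve_brush from where it was at the start of the episode above 0.025 m).
It also fails if it takes over 112 s, if anything falls off the work surface, if the arm or the gripper's body presses on something with over 40 N, if the wrist force passes 120 N, or if a joint passes its speed limit or range.

ROBOT

A 7-joint arm with a two-finger parallel gripper is mounted at the origin on a cart in front of the work surface, level with it; the furniture and walls round the work are solid. World frame = base frame: x ahead of the robot, y to its left, z up, the work surface at z = 0. Lengths are in m, angles in rad, forces in N, time in s.
With the tool pointing down it reaches from about 0.425 to 0.925 m from the base axis. Payload 6.8 kg.
Tool frame: the origin (TCP) lies between the finger pads; the fingertips stand 22 mm ahead of it and the grasp point (between the pads) lies 3 mm ahead of it; z points along the fingers, y is the line along which they close (so a half turn about z gives the same grasp; the last joint's range is limited). The gripper opens to 85 mm and grips with 20 to 120 N. Pads are 22 mm wide; open, the fingers measure 114 mm over their backs; the gripper's body (76 mm by 85 mm) begins 54 mm behind the grasp point. The pads swing forward as they close: fully open they stand 13 mm farther back than shut.
Start: joints at [1.006, 0.477, 0.022, 1.555, -0.011, 1.109, -0.083], TCP at [0.298, -0.606, 0.253] pointing down, gripper open.
Joint ranges: [-2.96, 2.96], [-0.34, 2.1], [-1.41, 1.46], [0.24, 2.44], [-1.37, 4.51], [0.17, 1.92], [-2.96, 2.96]. Speed limits (rad/s): [2.39, 2.39, 3.14, 3.14, 3.14, 3.14, 3.14].

INTERFACE

Orientations are given as a unit quaternion [w, x, y, z].
In Python, from station import bot gives the robot as it stands.
- The arm moves only by the tool servo_tool, never from a script. Its argument "motion" is a list that holds one entry, the list of rows, each a list of 5 numbers: the opening, from 0 (shut) to 1 (fully open), then the shift along the world's x, y, z each as a share of 0.04 m, from -1 to 1, then the turn about the world's z as a share of 0.12 rad, from -1 to 1. A call has 1 to 20 rows; each row shifts and turns the commanded pose from where the row before left it; what a row does not reach is not made up. A row lasts 1/10 s, in which the tool goes at most 50 mm and 8.59 degrees, less where a joint would pass 70% of its speed; a pose out of reach is approached as far as the arm can. A call with a number of a shift or a turn outside -1 to 1 is refused whole. A call with a gripper value outside its range is refused whole. The fingers move at their own pace and stop on an object; "newtons" is the grip in N (left out, the last holds). Time passes only in rows, so rows that do not move let the fingers close. It gives the time, the measured TCP pose, the force, the opening and the grip force at its end, in the units of the state.
- bot.get_obs(): the state, without advancing time (a new reading comes with each control period).
- bot.read_camera(name): name is "scene" or "top" or "wrist"; returns (picture, depth): 400x640x3 uint8, red, green, blue; 400x640 float32, m along the optical axis (not along the pixel's ray), 0 where there is no reading.
- bot.get_calibration(name): a dict with "fovy" (degrees; the focal length in pixels is half the picture's height over the tangent of half this angle, whatever the lens; pixels are square), "cx", "cy" (the principal point, pixels), "view" (4x4, takes a point from world to camera coordinates). Camera axes: x right, y down, z forward; pixel columns grow to the right and rows downward; lengths in m; the calibration is good to about 2 mm. The wrist camera is an equidistant fisheye: a pixel r from the principal point sees the ray r / f radians off the axis. A picture is of the moment at which its call begins: read the wrist's pose just before it. get_calibration takes no time and is no camera call; for the wrist camera it gives the pose at the moment of the call.
- bot.hand_in(): hands the job in; it is judged then, once.
The state is a dict: "t": time; "q": joint angles; "joint_vel": joint speeds; "joint_torque": joint torques, N m; "eef_pos": TCP position; "tool_rot": TCP orientation; "contact_force": force on the tool from outside, world axes, zero at the start; "torque": the same for the moment, N m; "gripper_width": opening from 0.0 (shut) to 1.0 (fully open); "grasp_force": force on a finger pad.
Only numpy, scipy, OpenCV 4.12 (cv2) and the standard library are available. Lean on these libraries where they do the work, as an engineer would, in place of code of your own. Each camera call takes 0.05 s, during which the arm holds its last target. There are 200 camera calls.

## Working session

There is one attempt and no reset: what is moved stays moved. The work goes in short steps, Python scripts to look and compute and a tool call to move; the robot and the scene stay as the last step left them, time stands still between calls to the robot, and variables do not carry over. Pictures are saved under pics/ and viewed, at most 14 in all, crops included, and the job is handed in when it is done.

Besides the shell and the picture viewer there is one more tool, called after "Request:" by a JSON object that holds its "name" and its "arguments", one argument or row to a line. servo_tool: Moves the arm, as the interface text tells. Shift numbers are shares of 0.04 m and turn numbers shares of 0.12 rad, none past 1 either way. Its arguments: {"type":"object","properties":{"motion":{"type":"array"},"newtons":{"type":"number"}},"required":["motion"]}

```bash
ls; mkdir -p pics
cat > h.py <<'E'
import numpy as np, cv2
from station import bot
def cam(n):
    c=bot.get_calibration(n); p,d=bot.read_camera(n); return c,p,d
def cloud(c,d):
    f=d.shape[0]/2/np.tan(np.radians(c["fovy"])/2)
    v,u=np.mgrid[:d.shape[0],:d.shape[1]]
    P=np.stack([(u-c["cx"])/f*d,(v-c["cy"])/f*d,d],-1)
    V=np.array(c["view"]); return (P-V[:3,3])@V[:3,:3]
def save(n,p): cv2.imwrite("pics/"+n,np.ascontiguousarray(p[...,::-1]))
E
python3 - <<'E'
from h import *
print(bot.get_obs())
for n in("scene","top"):
    c,p,d=cam(n); save(n+"0.png",p); np.savez(n+"0.npz",p=p,P=cloud(c,d),d=d); print(n,c)
E
```

```text
pics
{'t': 0.0, 'q': array([ 1.00586987,  0.4777903 ,  0.02236381,  1.55646337, -0.0114987 ,
        1.10927484, -0.08310782]), 'joint_vel': array([ 8.63831117e-04, -9.51899716e-04,  1.55612762e-03,  1.92965442e-03,
       -6.78090243e-04,  7.45455818e-05, -8.44563969e-04]), 'joint_torque': array([-1.43789093e-03, -5.96447539e+01,  1.60782795e+00, -2.81191278e+01,
        1.26418151e-02,  9.34084004e-03, -2.07858102e-05]), 'eef_pos': array([ 0.29747704, -0.60530153,  0.25232768]), 'tool_rot': array([-8.60746327e-04,  9.74027330e-01,  2.26428672e-01, -2.75201842e-04]), 'contact_force': array([ 0.52719309, -0.18257716, -0.21036666]), 'torque': array([-0.032738  ,  0.01032871, -0.03403351]), 'grasp_force': 0.0, 'gripper_width': 0.9966350986902666}
scene {'fovy': 57.95218810323798, 'cx': 317.54368972906934, 'cy': 208.87517190935017, 'view': array([[-0.69142812, -0.72226361, -0.01620011,  0.62372542],
       [-0.37674128,  0.37960935, -0.84496316,  0.12881157],
       [ 0.61643586, -0.57812804, -0.53457909,  0.82925688],
       [ 0.        ,  0.        ,  0.        ,  1.        ]])}
top {'fovy': 55.096625015156974, 'cx': 324.50849155737535, 'cy': 200.3438995390208, 'view': array([[ 0.11077384, -0.99382369,  0.00660561,  0.29900542],
       [-0.9646974 , -0.1091205 , -0.23969073,  0.5537434 ],
       [ 0.23893113,  0.02017905, -0.97082682,  0.86256052],
       [ 0.        ,  0.        ,  0.        ,  1.        ]])}
```

View pics/scene0.png

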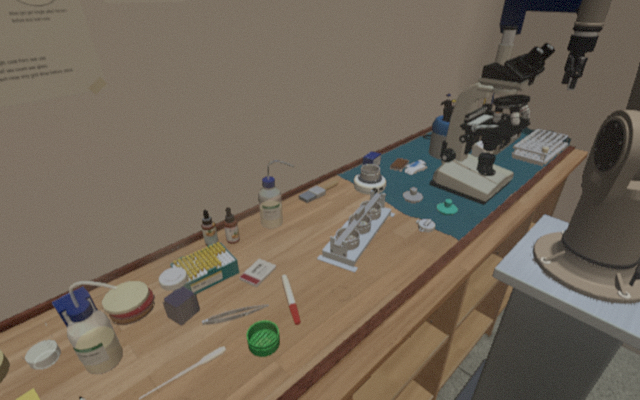

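View pics/top0.png

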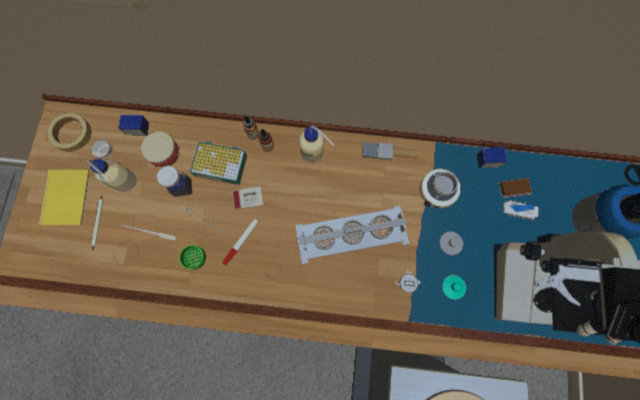

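The top view shows the rack at (353,233) with the bar across it and the shaker at (441,187). The grey lid is at (451,243). The turquoise look-alike at (454,287) and the green sieve look-alike at (192,257) are not meant. The tally counter is at (408,283), the brush at (385,152) and the wash bottle at (312,143). Next I'll crop in close and measure.

Run:
```python
from h import *
z=np.load("top0.npz"); p,P=z["p"],z["P"]
save("crop1.png",cv2.resize(p[165:300,285:475],(800,568),interpolation=cv2.INTER_CUBIC))
def rep(n,u0,u1,v0,v1,zl,zh):
    Q=P[v0:v1,u0:u1].reshape(-1,3); Q=Q[(Q[:,2]>zl)&(Q[:,2]<zh)]
    (c,s,a)=cv2.minAreaRect(Q[:,:2].astype(np.float32)); print(n,len(Q),"med",Q.mean(0).round(4),"rect",np.round(c,4),np.round(s,4),round(a,1),"min",Q.min(0).round(3),"max",Q.max(0).round(3)); return Q
rep("rack",290,415,200,270,.012,.09)
rep("racksheet",290,415,200,270,.015,.028)
rep("rims",290,415,200,270,.044,.053)
rep("bar",290,415,200,270,.055,.063)
rep("handle",290,415,200,270,.072,.09)
rep("brk",290,415,200,270,.064,.071)
rep("shaker",415,466,160,212,.028,.042)
rep("pan",415,466,160,212,.066,.078)
rep("lidflange",435,470,228,260,.008,.02)
rep("lidknob",435,470,228,260,.03,.05)
rep("turq",438,470,270,302,.008,.05)
rep("tally",393,422,270,296,.006,.05)
rep("brush",355,425,138,164,.006,.06)
rep("bottle",290,335,120,165,.03,.25)
rep("boxblue",470,510,140,170,.01,.25)
rep("scopebase",490,540,235,330,.01,.25)
rep("blueblocks",498,540,175,222,.006,.1)
```

```text
rack 3329 med [0.4507 0.2822 0.0343] rect [0.4525 0.284 ] [0.0846 0.2618] 17.0 min [0.378 0.152 0.012] max [0.529 0.414 0.086]
racksheet 2071 med [0.4495 0.2834 0.0223] rect [0.453  0.2824] [0.0846 0.25  ] 17.0 min [0.378 0.152 0.015] max [0.529 0.414 0.028]
rims 241 med [0.4551 0.2776 0.0489] rect [0.4523 0.283 ] [0.0567 0.2451] 17.0 min [0.403 0.161 0.044] max [0.507 0.403 0.053]
bar 632 med [0.4518 0.2838 0.0589] rect [0.4505 0.2833] [0.0395 0.2618] 17.3 min [0.396 0.159 0.055] max [0.505 0.409 0.063]
handle 86 med [0.4513 0.2852 0.0806] rect [0.4521 0.2848] [0.0102 0.0434] 17.8 min [0.442 0.264 0.072] max [0.461 0.305 0.086]
brk 37 med [0.4531 0.2746 0.067 ] rect [0.4526 0.2828] [0.0418 0.2456] 17.2 min [0.397 0.16  0.064] max [0.508 0.406 0.07 ]
shaker 561 med [0.5818 0.0796 0.0355] rect [0.5932 0.0714] [0.0988 0.0957] 2.5 min [0.543 0.023 0.028] max [0.643 0.119 0.042]
pan 118 med [0.5947 0.069  0.0709] rect [0.5934 0.0698] [0.0563 0.057 ] 25.9 min [0.564 0.041 0.066] max [0.621 0.099 0.076]
lidflange 351 med [0.4556 0.0352 0.0147] rect [0.4564 0.0339] [0.0555 0.0565] 6.1 min [
[... 404 characters left out ...]
ax [0.382 0.165 0.021]
brush 688 med [0.6818 0.2118 0.0173] rect [0.6919 0.1936] [0.0572 0.1721] 11.5 min [0.661 0.113 0.006] max [0.73  0.276 0.024]
bottle 748 med [0.6478 0.4025 0.1034] rect [0.6804 0.3974] [0.1236 0.0843] 3.0 min [0.621 0.352 0.03 ] max [0.743 0.438 0.188]
boxblue 754 med [ 0.7033 -0.0585  0.0319] rect [ 0.7082 -0.0631] [0.0749 0.106 ] 8.1 min [ 0.667 -0.114  0.01 ] max [ 0.744 -0.007  0.049]
scopebase 3569 med [ 0.3761 -0.1083  0.0587] rect [ 0.3832 -0.11  ] [0.196  0.0922] 3.2 min [ 0.286 -0.161  0.01 ] max [ 0.483 -0.065  0.225]
blueblocks 890 med [ 0.5917 -0.1324  0.0175] rect [ 0.5902 -0.1372] [0.101  0.1214] 89.3 min [ 0.53  -0.188  0.006] max [ 0.651 -0.086  0.029]
```

View pics/crop1.png

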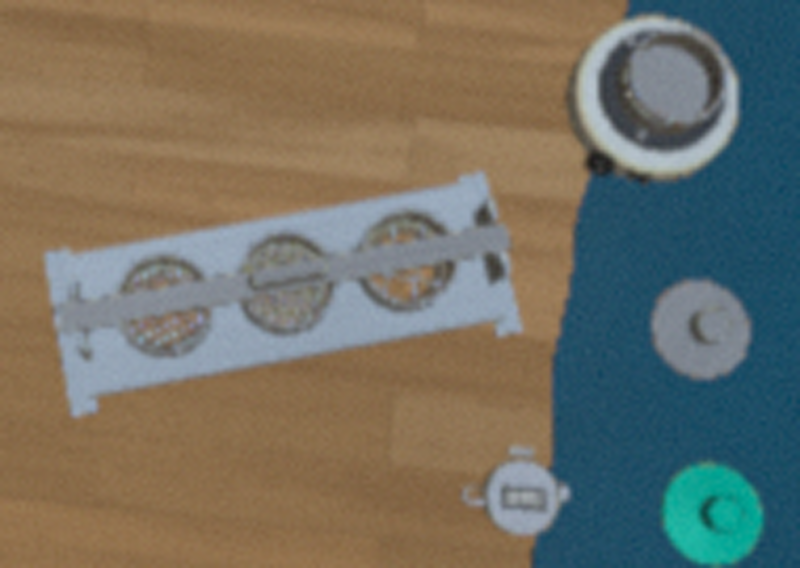

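Run:
```python
from h import *
t=np.load("top0.npz");s=np.load("scene0.npz")
for n,z in(("top",t),("scene",s)):
    P=z["P"][z["d"]>0]
    print(n)
    for x0 in np.arange(-.1,.9,.1):
        r=[]
        for y0 in np.arange(-.8,.5,.1):
            m=(abs(P[:,0]-x0-.05)<.05)&(abs(P[:,1]-y0-.05)<.05)&(P[:,2]>-.1)
            r.append(f"{P[m,2].max():.2f}" if m.any() else "--")
        print(f"{x0:.1f}",r)
```

```text
top
-0.1 ['--', '--', '--', '--', '--', '--', '--', '--', '--', '--', '--', '--', '--']
0.0 ['--', '--', '--', '--', '--', '--', '--', '--', '0.02', '0.00', '--', '--', '--']
0.1 ['--', '--', '--', '0.00', '0.00', '0.00', '0.00', '0.02', '0.02', '0.00', '0.00', '0.00', '0.00']
0.2 ['--', '--', '--', '0.01', '0.01', '0.20', '0.39', '0.37', '0.01', '0.01', '0.01', '0.01', '0.01']
0.3 ['--', '--', '--', '--', '--', '--', '0.39', '0.39', '0.04', '0.02', '0.01', '0.07', '0.01']
0.4 ['--', '--', '--', '0.01', '0.12', '--', '0.32', '0.11', '0.04', '0.07', '0.09', '0.08', '0.07']
0.5 ['--', '--', '--', '0.01', '0.19', '0.19', '0.03', '0.03', '0.08', '0.07', '0.05', '0.01', '0.01']
0.6 ['--', '--', '--', '0.01', '0.14', '0.13', '0.02', '0.05', '0.08', '0.04', '0.02', '0.19', '0.18']
0.7 ['--', '--', '--', '0.08', '0.21', '0.33', '0.46', '0.52', '0.51', '0.50', '0.49', '0.47', '0.46']
0.8 ['--', '--', '--', '--', '--', '--', '--', '--', '--', '--', '--', '--', '--']
scene
-0.1 ['--', '--', '--', '--', '--', '--', '--', '0.06', '0.28', '0.02', '--', '--', '--']
0.0 ['--', '--', '--', '--', '--'
[... 201 characters left out ...]
', '0.01', '0.42', '0.42', '0.37', '0.01', '0.01', '0.01', '0.01', '0.01']
0.3 ['0.49', '0.49', '0.50', '0.05', '0.00', '0.39', '0.46', '0.39', '0.04', '0.02', '0.00', '0.07', '0.01']
0.4 ['0.49', '0.49', '0.04', '0.06', '0.08', '0.24', '0.31', '0.21', '0.04', '0.07', '0.08', '0.08', '0.07']
0.5 ['0.49', '0.49', '0.19', '0.18', '0.22', '0.19', '0.03', '0.02', '0.07', '0.07', '0.05', '0.00', '0.00']
0.6 ['0.49', '0.49', '--', '0.00', '0.19', '0.13', '0.02', '0.05', '0.07', '0.04', '0.02', '0.19', '0.18']
0.7 ['0.49', '0.49', '0.49', '0.50', '0.50', '0.51', '0.51', '0.51', '0.52', '0.52', '0.53', '0.53', '0.53']
0.8 ['--', '--', '--', '--', '--', '--', '--', '--', '--', '--', '--', '--', '--']
```

Request:
{"name": "servo_tool", "arguments": {
  "motion": [
    [[1,0,0,1,0],[1,0,0,1,0],[1,0,0,1,0],[1,0,0,1,0],[1,0,0,1,0],[1,0,0,1,0],[1,0,0,1,0],[1,0,0,0,0]]
  ],
  "newtons": 60
}}

```text
t: 0.9
eef_pos: [0.2981, -0.6066, 0.5396]
tool_rot: [0.005, 0.974, 0.226, 0.001]
contact_force: [0.0, 0.1, 0.9]
gripper_width: 0.998
grasp_force: 0.0
```

Request:
{"name": "servo_tool", "arguments": {
  "motion": [
    [[1,0.65,1,0,0.8],[1,0.65,1,0,0.8],[1,0.65,1,0,0.8],[1,0.65,1,0,0.8],[1,0.65,1,0,0.8],[1,0.65,1,0,0.8],[1,0.65,1,0,0.8],[1,0.65,1,0,0.8],[1,0.65,1,0,0.8],[1,0.65,1,0,0.8],[1,0,1,0,0.8],[1,0,1,0,0.8],[1,0,1,0,0.8],[1,0,1,0,0.8],[1,0,1,0,0.6],[1,0,0,0,0]]
  ]
}}

```text
t: 2.5
eef_pos: [0.5568, 0.0014, 0.5327]
tool_rot: [-0.001, 0.588, 0.809, 0.001]
contact_force: [0.2, 0.1, 1.1]
gripper_width: 0.997
grasp_force: 0.0
```

Request:
{"name": "servo_tool", "arguments": {
  "motion": [
    [[1,-0.33,0.89,-0.7,-0.1],[1,-0.33,0.89,-0.7,0],[1,-0.33,0.89,-0.7,0],[1,-0.33,0.89,-0.7,0],[1,-0.33,0.89,-0.7,0],[1,-0.33,0.89,-0.7,0],[1,-0.33,0.89,-0.7,0],[1,-0.33,0.89,-0.7,0],[1,0,0,-0.7,0],[1,0,0,0,0],[1,0,0,0,0]]
  ]
}}

```text
t: 3.6
eef_pos: [0.4524, 0.278, 0.2811]
tool_rot: [-0.0, 0.598, 0.801, -0.001]
contact_force: [0.1, 0.7, 0.1]
gripper_width: 1.0
grasp_force: 0.0
```

```bash
cat >> h.py <<'E'
def wcloud(c,d):
    f=200/np.tan(np.radians(c["fovy"])/2)
    v,u=np.mgrid[:400,:640]; a=u-c["cx"]; b=v-c["cy"]; r=np.hypot(a,b)+1e-9
    k=np.tan(np.minimum(r/f,1.4))/r
    P=np.stack([a*k*d,b*k*d,d],-1); V=np.array(c["view"]); return (P-V[:3,3])@V[:3,:3]
def wproj(c,X):
    V=np.array(c["view"]); q=V[:3,:3]@np.array(X)+V[:3,3]; f=200/np.tan(np.radians(c["fovy"])/2)
    r=np.hypot(q[0],q[1]); t=np.arctan2(r,q[2])*f/r; return c["cx"]+q[0]*t, c["cy"]+q[1]*t
def rep(n,P,box,zl,zh):
    Q=P.reshape(-1,3); x0,x1,y0,y1=box
    Q=Q[(Q[:,2]>zl)&(Q[:,2]<zh)&(Q[:,0]>x0)&(Q[:,0]<x1)&(Q[:,1]>y0)&(Q[:,1]<y1)]
    c,s,a=cv2.minAreaRect(Q[:,:2].astype(np.float32)); print(n,len(Q),"mean",Q.mean(0).round(4),"rect",np.round(c,4),np.round(s,4),round(a,1))
    return Q
E
python3 - <<'E'
from h import *
o=bot.get_obs(); print(o["t"],o["eef_pos"],o["tool_rot"])
c,p,d=cam("wrist"); save("w1.png",p); P=wcloud(c,d); np.savez("w1.npz",p=p,P=P)
B=(.36,.55,.13,.43)
rep("sheet",P,B,.017,.027);rep("rims",P,B,.046,.0515);rep("bar",P,B,.055,.063);rep("handle",P,B,.075,.09)
print(c["fovy"])
E
```

```text
3.6 [0.45243308 0.27796346 0.28112666] [-1.47787857e-04  5.98031191e-01  8.01472473e-01 -7.39983911e-04]
sheet 7831 mean [0.447  0.292  0.0221] rect [0.4498 0.2825] [0.0849 0.2506] 17.0
rims 1056 mean [0.4502 0.282  0.049 ] rect [0.4493 0.2828] [0.0574 0.2452] 16.6
bar 2643 mean [0.4468 0.2926 0.0588] rect [0.4498 0.2842] [0.0434 0.2613] 16.7
handle 370 mean [0.4492 0.285  0.0809] rect [0.4497 0.2852] [0.0097 0.044 ] 16.4
65.70646984690485
```

View pics/w1.png

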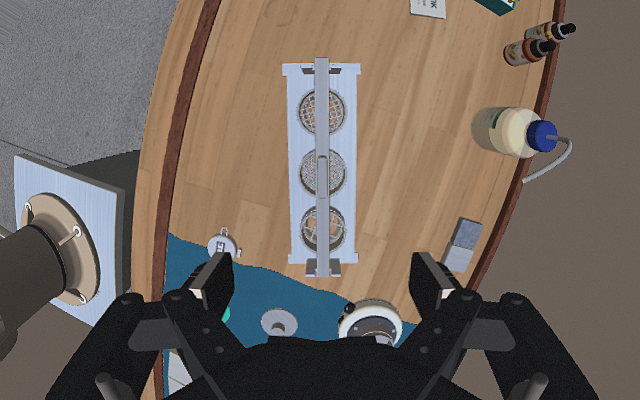

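The wrist view separates the three sieves. Medium mesh is at the top (322,110), the +y seat. Fine is in the middle (322,172). Coarse is at the bottom (322,228), the -y seat. The handle is at (322,172), about (0.451, 0.285).

Request:
{"name": "servo_tool", "arguments": {
  "motion": [
    [[1,0,0.17,-0.9,0.05],[1,0,0,-0.9,0],[1,0,0,-0.9,0],[1,0,0,-0.9,0],[1,0,0,-0.7,0],[1,0,0,-0.42,0],[1,0,0,0,0],[0,0,0,0,0],[0,0,0,0,0],[0,0,0,0,0],[0,0,0,0,0],[0,0,0,0,0],[0,0,0,0,0],[0,0,0,0,0],[0,0,0,0,0]]
  ]
}}

```text
t: 5.15
eef_pos: [0.4525, 0.2859, 0.093]
tool_rot: [0.0, 0.595, 0.804, 0.0]
contact_force: [-0.4, -0.6, 5.5]
gripper_width: 0.093
grasp_force: 61.2
```

Run:
```python
from h import *
o=bot.get_obs(); print(o)
c,p,d=cam("wrist"); save("w2.png",p[150:400]); P=wcloud(c,d)
m=(abs(P[...,0]-o["eef_pos"][0])<.06)&(abs(P[...,1]-o["eef_pos"][1])<.05)
for l in np.arange(.05,.13,.005): print(round(l,3),int((m&(P[...,2]>l)&(P[...,2]<l+.005)).sum()),end="; ")
```

```text
{'t': 5.15, 'q': array([-0.216253  ,  0.53147949, -0.58633581,  1.98770242,  0.42728335,
        0.74447526, -0.76338898]), 'joint_vel': array([ 0.00014518, -0.00024057, -0.00105088,  0.00035936, -0.00043324,
        0.00019375, -0.00031543]), 'joint_torque': array([-4.57950309e-01, -4.74654865e+01, -6.75465971e+00, -1.82774431e+01,
       -8.57047434e-02, -3.61070959e-01, -6.95175186e-03]), 'eef_pos': array([0.45250977, 0.28593757, 0.09297801]), 'tool_rot': array([2.56405309e-04, 5.95166970e-01, 8.03601965e-01, 3.06027838e-04]), 'contact_force': array([-0.3769243 , -0.60329143,  5.51229221]), 'torque': array([-0.26975642, -0.0141744 ,  0.01174806]), 'grasp_force': 61.18747115135193, 'gripper_width': 0.09310328816064375}
0.05 153; 0.055 2477; 0.06 124; 0.065 64; 0.07 68; 0.075 338; 0.08 1540; 0.085 330; 0.09 351; 0.095 308; 0.1 233; 0.105 649; 0.11 480; 0.115 1293; 0.12 1754; 0.125 3204;
```

View pics/w2.png

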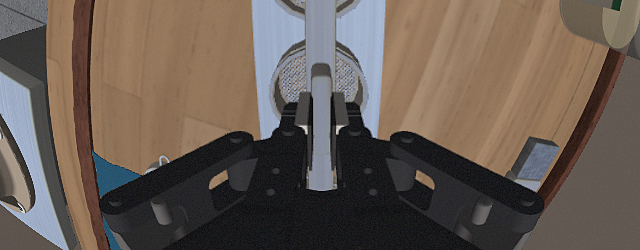

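The handle sits between the pads (320,120), with the fine mesh visible behind it. Now I lift it.

Request:
{"name": "servo_tool", "arguments": {
  "motion": [
    [[0,0,0,0.3,0],[0,0,0,0.5,0],[0,0,0,0.5,0],[0,0,0,0.6,0],[0,0,0,0,0],[0,0.3,0.09,0,0],[0,0.6,0.18,0,0],[0,0.6,0.18,0,0],[0,0.5,0.15,0,0],[0,0.15,0.06,0,0],[0,0,0,0,0],[0,0,0,0,0]]
  ]
}}

```text
t: 6.4
eef_pos: [0.5371, 0.312, 0.1675]
tool_rot: [-0.001, 0.595, 0.804, -0.001]
contact_force: [-0.7, -0.0, -1.2]
gripper_width: 0.095
grasp_force: 60.3
```

Run:
```python
from h import *
o=bot.get_obs(); print(o["eef_pos"])
c,p,d=cam("top"); P=cloud(c,d); save("t2.png",p)
Q=rep("bar",P,(.46,.62,.15,.47),.075,.135)
c,p,d=cam("wrist"); P=wcloud(c,d)
Q=rep("barw",P,(.44,.62,.29,.47),.08,.115)
A=np.c_[Q[:,:2],np.ones(len(Q))]; print(np.linalg.lstsq(A,Q[:,2],rcond=None)[0])
```

```text
[0.53705842 0.31199659 0.16753681]
bar 552 mean [0.5352 0.3154 0.1329] rect [0.5378 0.3108] [0.0175 0.2617] 17.2
barw 0 mean [nan nan nan] rect [0. 0.] [0. 0.] 0.0
[0. 0. 0.]h.py:22: RuntimeWarning: Mean of empty slice.
  c,s,a=cv2.minAreaRect(Q[:,:2].astype(np.float32)); print(n,len(Q),"mean",Q.mean(0).round(4),"rect",np.round(c,4),np.round(s,4),round(a,1))
  ret = um.true_divide(
```

Request:
{"name": "servo_tool", "arguments": {
  "motion": [
    [[0,0,0,-0.5,0],[0,0,0,-0.8,0],[0,0,0,-0.8,0],[0,0,0,-0.5,0],[0,0,0,-0.2,0],[0,0,0,-0.1,0],[0,0,0,-0.1,0],[0,0,0,-0.05,0],[0,0,0,-0.05,0],[0,0,0,0,0]]
  ]
}}

```text
t: 7.5
eef_pos: [0.5384, 0.3123, 0.0449]
tool_rot: [0.0, 0.595, 0.804, 0.0]
contact_force: [0.1, -0.3, -1.5]
gripper_width: 0.096
grasp_force: 60.3
```

Request:
{"name": "servo_tool", "arguments": {
  "motion": [
    [[0,0,0,-0.05,0],[0,0,0,-0.04,0],[0,0,0,0,0],[0,0,0,0,0]]
  ]
}}

```text
t: 7.9
eef_pos: [0.5384, 0.3123, 0.0417]
tool_rot: [0.0, 0.595, 0.804, 0.0]
contact_force: [-2.0, -1.4, 6.3]
gripper_width: 0.096
grasp_force: 61.2
```

Touching the bench. I release with a small opening and rise.

Request:
{"name": "servo_tool", "arguments": {
  "motion": [
    [[0.2,0,0,0,0],[0.3,0,0,0,0],[0.35,0,0,0,0],[0.35,0,0,0.05,0],[0.35,0,0,0.2,0],[0.35,0,0,0.6,0],[0.35,0,0,1,0],[0.5,0,0,1,0],[1,-0.8,-0.4,1,0],[1,-0.8,-0.4,0,0],[1,-0.4,0,0,0],[1,0,0,0,0],[1,0,0,0,0]]
  ]
}}

```text
t: 9.2
eef_pos: [0.4609, 0.2814, 0.1929]
tool_rot: [0.0, 0.595, 0.804, 0.001]
contact_force: [0.5, -0.2, 0.5]
gripper_width: 0.998
grasp_force: 0.0
```

Run:
```python
from h import *
o=bot.get_obs(); print(o["eef_pos"],o["tool_rot"])
c,p,d=cam("wrist"); P=wcloud(c,d); save("w3.png",p)
Q=rep("bar",P,(.5,.62,.18,.45),.005,.012)
rep("handle",P,(.5,.62,.18,.45),.024,.036)
# rims, circles in ortho
import math
cx,cy,a=.451,.2845,.293
for n,s in(("med",.072),("fine",0),("coarse",-.072)):
    x=cx-s*math.sin(a);y=cy+s*math.cos(a)
    Q=P.reshape(-1,3);Q=Q[(np.hypot(Q[:,0]-x,Q[:,1]-y)<.036)&(Q[:,2]>.0465)&(Q[:,2]<.053)]
    e,r=cv2.minEnclosingCircle(Q[:,:2].astype(np.float32)); print(n,(round(x,4),round(y,4)),len(Q),np.round(e,4),round(r,4),cv2.minAreaRect(Q[:,:2].astype(np.float32)),Q[:,2].mean())
```

```text
[0.46088539 0.28143367 0.19285231] [4.42560085e-04 5.95030160e-01 8.03703058e-01 5.54316085e-04]
bar 2824 mean [0.5341 0.3159 0.0072] rect [0.5362 0.3107] [0.0172 0.2623] 17.0
handle 452 mean [0.5353 0.3119 0.029 ] rect [0.5365 0.3115] [0.0111 0.0448] 18.3
med (0.4302, 0.3534) 748 [0.429  0.3517] 0.0292 ((0.42889001965522766, 0.35167059302330017), (0.0571097768843174, 0.05717840790748596), 85.68138885498047) 0.049077205485059755
fine (0.451, 0.2845) 701 [0.4499 0.2829] 0.0293 ((0.44981542229652405, 0.28319495916366577), (0.057678721845149994, 0.05641523376107216), 16.673002243041992) 0.04905329494974058
coarse (0.4718, 0.2156) 623 [0.4711 0.2143] 0.0297 ((0.47052931785583496, 0.21417798101902008), (0.05697552114725113, 0.05745341256260872), 13.25150203704834) 0.04894645557800486
```

View pics/w3.png

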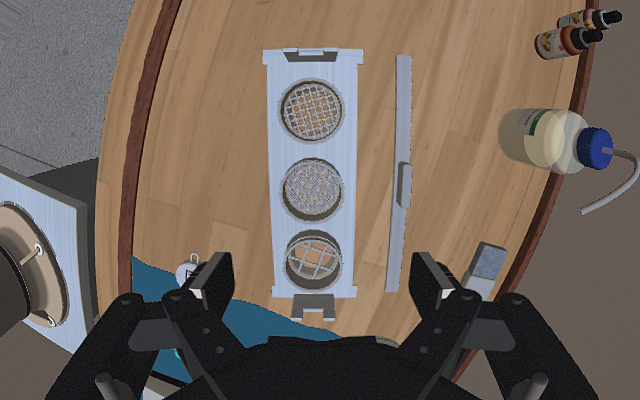

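The bar lies flat at (405,175) on the bench, handle up. The meshes from top to bottom are medium (310,110), fine (312,188) and coarse (313,260). Next is the fine sieve in the middle seat.

Request:
{"name": "servo_tool", "arguments": {
  "motion": [
    [[1,-0.23,0.06,-0.5,0],[1,0,0,-0.9,0],[1,0,0,-0.9,0],[1,0,0,-0.7,0],[1,0,0,-0.4,0],[1,0,0,-0.25,0],[1,0,0,0,0],[0.3,0,0,0,0],[0.3,0,0,0,0],[0.3,0,0,0,0],[0.3,0,0,0,0],[0.3,0,0,0,0],[0.3,0,0,0,0]]
  ],
  "newtons": 40
}}

```text
t: 10.55
eef_pos: [0.452, 0.2843, 0.0479]
tool_rot: [0.001, 0.595, 0.804, 0.001]
contact_force: [-0.7, -0.7, 5.4]
gripper_width: 0.674
grasp_force: 41.7
```

Request:
{"name": "servo_tool", "arguments": {
  "motion": [
    [[0.3,0,0,0.2,0],[0.3,0,0,0.4,0],[0.3,0,0,0.8,0],[0.3,0,0,1,0],[0.3,0,0,1,0],[0.3,0,0,0.5,0],[0.3,0,0,0,0]]
  ]
}}

```text
t: 11.25
eef_pos: [0.4527, 0.2852, 0.2069]
tool_rot: [0.002, 0.595, 0.804, 0.004]
contact_force: [0.5, 0.3, -1.7]
gripper_width: 0.671
grasp_force: 43.0
```

Run:
```python
from h import *
o=bot.get_obs(); e=o["eef_pos"]; print(e,o["gripper_width"],o["contact_force"])
c,p,d=cam("wrist"); P=wcloud(c,d); save("w4.png",p)
Q=P.reshape(-1,3); Q=Q[(np.hypot(Q[:,0]-e[0],Q[:,1]-e[1])<.045)]
h,b=np.histogram(Q[:,2]-e[2],np.arange(-.06,.05,.004)); print(list(zip(b.round(3),h)))
for n in("top",):
    c,p,d=cam(n); P=cloud(c,d); Q=P.reshape(-1,3)
    S=Q[(np.hypot(Q[:,0]-.593,Q[:,1]-.07)<.04)&(Q[:,2]>.0675)&(Q[:,2]<.077)]
    print(n,cv2.minEnclosingCircle(S[:,:2].astype(np.float32)),S[:,2].mean())
```

```text
[0.45267164 0.28518906 0.20693013] 0.670833488918765 [ 0.49972448  0.27722328 -1.70175418]
[(np.float64(-0.06), np.int64(0)), (np.float64(-0.056), np.int64(0)), (np.float64(-0.052), np.int64(0)), (np.float64(-0.048), np.int64(0)), (np.float64(-0.044), np.int64(0)), (np.float64(-0.04), np.int64(19)), (np.float64(-0.036), np.int64(95)), (np.float64(-0.032), np.int64(135)), (np.float64(-0.028), np.int64(298)), (np.float64(-0.024), np.int64(5160)), (np.float64(-0.02), np.int64(759)), (np.float64(-0.016), np.int64(856)), (np.float64(-0.012), np.int64(1148)), (np.float64(-0.008), np.int64(1041)), (np.float64(-0.004), np.int64(1257)), (np.float64(0.0), np.int64(2656)), (np.float64(0.004), np.int64(405)), (np.float64(0.008), np.int64(432)), (np.float64(0.012), np.int64(388)), (np.float64(0.016), np.int64(613)), (np.float64(0.02), np.int64(206)), (np.float64(0.024), np.int64(337)), (np.float64(0.028), np.int64(589)), (np.float64(0.032), np.int64(1137)), (np.float64(0.036), np.int64(593)), (np.float64(0.04), np.int64(38)), (np.float64(0.044), np.int64(334))]
top ((0.0, 0.0), 0.0) nan<stdin>:9: RuntimeWarning: Mean of empty slice.
  ret = ret.dtype.type(ret / rcount)
```

View pics/w4.png

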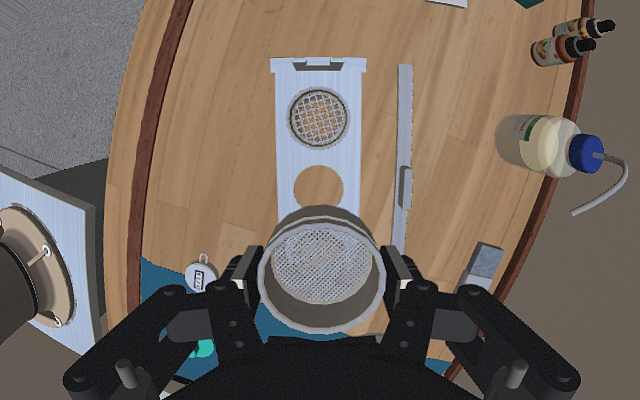

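The fine sieve is held upright by the pads at (322,265), and its seat at (318,187) is empty. I carry it beside the pan so the wrist camera can see both.

Request:
{"name": "servo_tool", "arguments": {
  "motion": [
    [[0.3,0.2,-0.4,0,0],[0.3,0.43,-0.78,0,0],[0.3,0.43,-0.78,0,0],[0.3,0.43,-0.78,0,0],[0.3,0.43,-0.78,0,0],[0.3,0.43,-0.78,0,0],[0.3,0.43,-0.78,0,0],[0.3,0.43,-0.78,0,0],[0.3,0.43,-0.78,0,0],[0.3,0.2,-0.4,0,0],[0.3,0,0,0,0],[0.3,0,0,0,0]]
  ]
}}

```text
t: 12.55
eef_pos: [0.6037, 0.0034, 0.2014]
tool_rot: [-0.001, 0.595, 0.804, -0.0]
contact_force: [-0.4, 0.9, -1.2]
gripper_width: 0.671
grasp_force: 42.9
```

```bash
cat >> h.py <<'E'
from scipy.optimize import least_squares
def circ(Q,R,x0):
    """fit centre of disc of radius R to a ring of outer-edge points: convex hull"""
    H=cv2.convexHull(Q[:,:2].astype(np.float32))[:,0]
    r=least_squares(lambda c:np.hypot(H[:,0]-c[0],H[:,1]-c[1])-R,x0,loss="soft_l1",f_scale=.001)
    return r.x,np.sqrt((r.fun**2).mean()),len(H)
def ring(P,x0,zl,zh,R=.029,rm=.036):
    Q=P.reshape(-1,3);Q=Q[np.isfinite(Q).all(1)]
    for _ in range(2):
        S=Q[(np.hypot(Q[:,0]-x0[0],Q[:,1]-x0[1])<rm)&(Q[:,2]>zl)&(Q[:,2]<zh)]
        c=circ(S,R,x0); x0=c[0]; rm=R+.003
    return c[0].round(4),round(c[1],4),len(S),S[:,2].mean().round(4)
E
python3 - <<'E'
from h import *
o=bot.get_obs(); e=o["eef_pos"]; print(e,o["tool_rot"])
c,p,d=cam("wrist"); P=wcloud(c,d); save("w5.png",p)
print("held",ring(P,e[:2],e[2]-.001,e[2]+.005))
print("pan",ring(P,(.592,.069),.068,.0745))
print("shaker",ring(P,(.592,.069),.032,.039,.05,.056))
c,p,d=cam("top"); P=cloud(c,d)
print("top held",ring(P,e[:2],e[2]-.001,e[2]+.005)); print("top pan",ring(P,(.593,.07),.068,.0745))
print("lid",ring(P,(.456,.034),.010,.018))
P=np.load("top0.npz")["P"]
print("top0 pan",ring(P,(.593,.07),.068,.0745),ring(P,(.593,.07),.032,.039,.05,.056)); print("lid",ring(P,(.456,.034),.010,.018))
E
```

```text
[0.6037422  0.00338922 0.20139626] [-1.09840910e-03  5.94771379e-01  8.03894139e-01 -1.13986779e-04]
held (array([0.6026, 0.0022]), np.float64(0.0012), 2877, np.float64(0.2025))
pan (array([0.5908, 0.0699]), np.float64(0.0004), 860, np.float64(0.0709))
shaker (array([0.5905, 0.0712]), np.float64(0.0023), 2688, np.float64(0.0347))
top held (array([0.6057, 0.004 ]), np.float64(0.0017), 79, np.float64(0.2032))
top pan (array([0.5938, 0.0699]), np.float64(0.0006), 101, np.float64(0.071))
lid (array([0.4567, 0.0343]), np.float64(0.0005), 334, np.float64(0.0145))
top0 pan (array([0.5934, 0.0699]), np.float64(0.0006), 95, np.float64(0.0713)) (array([0.5923, 0.0718]), np.float64(0.002), 337, np.float64(0.0352))
lid (array([0.4565, 0.0342]), np.float64(0.0007), 338, np.float64(0.0145))
```

View pics/w5.png

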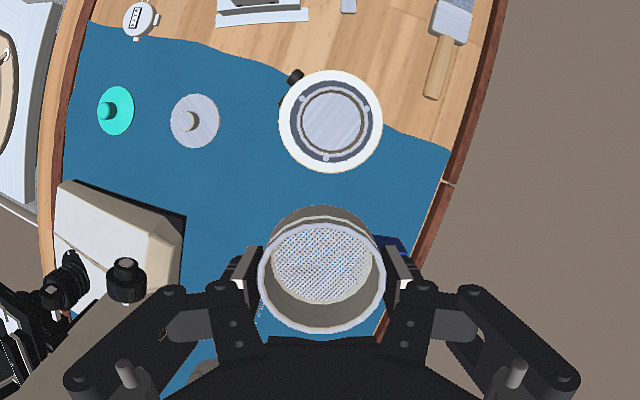

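The pan is at (332,120) and the held sieve's rim is at (322,270), with the lid at (195,120). I move over the pan and lower.

Request:
{"name": "servo_tool", "arguments": {
  "motion": [
    [[0.3,-0.07,0.4,0,0],[0.3,-0.1,0.7,0,0],[0.3,-0.1,0.57,0,0],[0.3,0,0,-0.4,0],[0.3,0,0,-0.8,0],[0.3,0,0,-0.6,0],[0.3,0,0,-0.2,0],[0.3,0,0,0,0],[0.3,0,0,0,0]]
  ]
}}

```text
t: 13.55
eef_pos: [0.5944, 0.0696, 0.1231]
tool_rot: [0.0, 0.595, 0.804, 0.001]
contact_force: [-0.2, -0.4, -1.2]
gripper_width: 0.67
grasp_force: 43.0
```

Request:
{"name": "servo_tool", "arguments": {
  "motion": [
    [[0.3,-0.03,0.02,-0.1,0],[0.3,0,0,-0.15,0],[0.3,0,0,-0.15,0],[0.3,0,0,-0.1,0],[0.3,0,0,-0.1,0],[0.3,0,0,0,0],[0.3,0,0,0,0]]
  ]
}}

```text
t: 14.25
eef_pos: [0.5928, 0.0697, 0.0981]
tool_rot: [0.0, 0.595, 0.804, 0.0]
contact_force: [0.1, 1.0, -1.1]
gripper_width: 0.671
grasp_force: 43.0
```

Request:
{"name": "servo_tool", "arguments": {
  "motion": [
    [[0.3,0,0,-0.03,0],[0.3,0,0,0,0],[0.8,0,0,0,0],[1,0,0,0,0],[1,0,0,0,0],[1,0,0,0,0],[1,0,0,0.3,0],[1,0,0,0.8,0],[1,0,0,1,0],[1,0,-0.3,1,0],[1,0,-0.8,0.3,0],[1,0,-0.7,0,0],[1,0,0,0,0],[1,0,0,0,0]]
  ]
}}

```text
t: 15.65
eef_pos: [0.5927, -0.0029, 0.2336]
tool_rot: [0.0, 0.596, 0.803, 0.0]
contact_force: [-0.1, 0.8, -0.7]
gripper_width: 1.002
grasp_force: 0.0
```

Run:
```python
from h import *
o=bot.get_obs(); e=o["eef_pos"]; print(e,o["tool_rot"])
c,p,d=cam("wrist"); P=wcloud(c,d); save("w6.png",p)
print("rim",ring(P,(.591,.0695),.096,.1025),ring(P,(.591,.0695),.096,.108))
Q=P.reshape(-1,3);Q=Q[(np.hypot(Q[:,0]-.591,Q[:,1]-.07)<.0305)&(Q[:,2]>.094)];A=np.c_[Q[:,:2]-[.591,.07],np.ones(len(Q))];print(np.linalg.lstsq(A,Q[:,2],rcond=None)[0],Q[:,2].min(),Q[:,2].max())
print("lid",ring(P,(.456,.034),.010,.018))
```

```text
[ 0.59270088 -0.00288204  0.23362425] [1.92339399e-04 5.95783628e-01 8.03144934e-01 2.16529753e-04]
rim (array([0.5915, 0.0684]), np.float64(0.0003), 816, np.float64(0.099)) (array([0.5915, 0.0684]), np.float64(0.0003), 816, np.float64(0.099))
[-5.40600112 -1.5282363   0.20109708] 0.09410137207552059 0.35362285321528314
lid (array([0.4537, 0.0339]), np.float64(0.0002), 1576, np.float64(0.0143))
```

Request:
{"name": "servo_tool", "arguments": {
  "motion": [
    [[1,-0.2,0.44,0,0],[1,-0.4,0.89,0,0],[1,-0.4,0.89,0,0],[1,-0.4,0.89,0,0],[1,-0.4,0.89,0,0],[1,-0.4,0.89,0,0],[1,-0.4,0.89,0,0],[1,-0.4,0.89,0,0],[1,-0.4,0.89,0,0],[1,-0.4,0.89,0,0],[1,-0.25,0.45,-0.4,0],[1,0,0,-1,0],[1,0,0,-1,0],[1,0,0,0,0],[1,0,0,0,0]]
  ]
}}

```text
t: 17.2
eef_pos: [0.4298, 0.3547, 0.1374]
tool_rot: [-0.001, 0.594, 0.804, -0.0]
contact_force: [-0.1, -0.4, 1.0]
gripper_width: 1.002
grasp_force: 0.0
```

Request:
{"name": "servo_tool", "arguments": {
  "motion": [
    [[1,0.03,-0.05,-0.4,0],[1,0,0,-0.8,0],[1,0,0,-0.7,0],[1,0,0,-0.34,0],[1,0,0,0,0],[0.3,0,0,0,0],[0.3,0,0,0,0],[0.3,0,0,0,0],[0.3,0,0,0,0],[0.3,0,0,0,0],[0.3,0,0,0,0]]
  ]
}}

```text
t: 18.3
eef_pos: [0.4323, 0.3524, 0.0491]
tool_rot: [0.0, 0.595, 0.804, 0.001]
contact_force: [-2.2, -0.2, 6.6]
gripper_width: 0.654
grasp_force: 41.8
```

Request:
{"name": "servo_tool", "arguments": {
  "motion": [
    [[0.3,0,0,0.2,0],[0.3,0,0,0.4,0],[0.3,0,0,0.8,0],[0.3,0,0,1,0],[0.3,0,0,1,0],[0.3,0,0,0.8,0],[0.3,0.2,-0.44,0.4,0],[0.3,0.4,-0.88,0,0],[0.3,0.4,-0.88,0,0],[0.3,0.4,-0.88,0,0],[0.3,0.4,-0.88,0,0],[0.3,0.4,-0.88,0,0],[0.3,0.4,-0.88,0,0],[0.3,0.4,-0.88,0,0],[0.3,0.4,-0.88,0,0],[0.3,0.4,-0.88,0,0],[0.3,0.2,-0.44,0,0],[0.3,0,0,0,0],[0.3,0,0,0,0]]
  ]
}}

```text
t: 20.2
eef_pos: [0.5918, 0.0001, 0.2324]
tool_rot: [0.0, 0.595, 0.804, 0.001]
contact_force: [-0.2, 1.0, -0.7]
gripper_width: 0.654
grasp_force: 43.1
```

```bash
cat > m.py <<'E'
import sys
from h import *
zt=float(sys.argv[1]); off=float(sys.argv[2])
o=bot.get_obs(); e=o["eef_pos"]; print(e,o["tool_rot"],o["gripper_width"])
c,p,d=cam("wrist"); P=wcloud(c,d); save(sys.argv[3],p)
if o["gripper_width"]<.9: print("held",ring(P,e[:2],e[2]+off-.004,e[2]+off+.004))
print("tower",ring(P,(.591,.0695),zt-.004,zt+.003))
c,p,d=cam("top"); P=cloud(c,d)
if o["gripper_width"]<.9: print("top held",ring(P,e[:2],e[2]+off-.004,e[2]+off+.004))
print("top tower",ring(P,(.593,.07),zt-.004,zt+.003))
E
python3 m.py .1 .001 w7.png
```

```text
[5.91762777e-01 1.09396207e-04 2.32414878e-01] [5.82562590e-05 5.95230853e-01 8.03554548e-01 5.62497439e-04] 0.6539045594011055
held (array([5.904e-01, 1.000e-04]), np.float64(0.0011), 3104, np.float64(0.2322))
tower (array([0.5917, 0.0683]), np.float64(0.0003), 821, np.float64(0.099))
top held (array([0.5928, 0.0011]), np.float64(0.0011), 104, np.float64(0.2325))
top tower (array([0.5948, 0.0688]), np.float64(0.0007), 108, np.float64(0.0996))
```

Request:
{"name": "servo_tool", "arguments": {
  "motion": [
    [[0.3,0,0.4,0,0],[0.3,0.04,0.7,0,0],[0.3,0,0.58,0,0],[0.3,0,0,-0.4,0],[0.3,0,0,-0.8,0],[0.3,0,0,-0.6,0],[0.3,0,0,-0.2,0],[0.3,0,0,0,0],[0.3,0,0,0,0]]
  ]
}}

```text
t: 21.2
eef_pos: [0.594, 0.0677, 0.1523]
tool_rot: [0.0, 0.595, 0.804, 0.001]
contact_force: [0.8, 0.4, -0.9]
gripper_width: 0.653
grasp_force: 43.1
```

Request:
{"name": "servo_tool", "arguments": {
  "motion": [
    [[0.3,-0.02,-0.01,-0.1,0],[0.3,0,0,-0.15,0],[0.3,0,0,-0.15,0],[0.3,0,0,-0.1,0],[0.3,0,0,-0.1,0],[0.3,0,0,0,0],[0.3,0,0,0,0]]
  ]
}}

```text
t: 21.9
eef_pos: [0.5928, 0.0665, 0.1272]
tool_rot: [-0.0, 0.595, 0.804, 0.0]
contact_force: [0.1, -0.3, -1.8]
gripper_width: 0.652
grasp_force: 43.1
```

Request:
{"name": "servo_tool", "arguments": {
  "motion": [
    [[0.3,0,0,-0.03,0],[0.3,0,0,0,0],[0.8,0,0,0,0],[1,0,0,0,0],[1,0,0,0,0],[1,0,0,0,0],[1,0,0,0.3,0],[1,0,0,0.8,0],[1,0,0,1,0],[1,0,-0.3,1,0],[1,0,-0.8,0.3,0],[1,0,-0.7,0,0],[1,0,0,0,0],[1,0,0,0,0]]
  ]
}}

```text
t: 23.3
eef_pos: [0.5927, -0.0061, 0.2628]
tool_rot: [0.0, 0.596, 0.803, 0.0]
contact_force: [0.0, 0.1, 0.1]
gripper_width: 1.0
grasp_force: 0.0
```

```bash
python3 m.py .128 .001 w8.png
```

```text
[ 0.59268612 -0.0060545   0.26282734] [1.79817290e-04 5.95750156e-01 8.03169768e-01 2.07398021e-04] 0.999883990650886
tower (array([0.5912, 0.0664]), np.float64(0.0004), 811, np.float64(0.127))
top tower (array([0.5941, 0.0663]), np.float64(0.0005), 119, np.float64(0.1271))
```

Request:
{"name": "servo_tool", "arguments": {
  "motion": [
    [[1,-0.22,0.4,0,0],[1,-0.45,0.83,0,0],[1,-0.45,0.83,0,0],[1,-0.45,0.83,0,0],[1,-0.45,0.83,0,0],[1,-0.45,0.83,0,0],[1,-0.45,0.83,0,0],[1,-0.08,0.15,-0.8,0],[1,0,0,-1,0],[1,0,0,-1,0],[1,0,0,-0.3,0],[1,0,0,0,0],[1,0,0,0,0]]
  ]
}}

```text
t: 24.7
eef_pos: [0.473, 0.2171, 0.1396]
tool_rot: [0.0, 0.595, 0.804, 0.001]
contact_force: [1.3, 0.5, 0.3]
gripper_width: 1.002
grasp_force: 0.0
```

Request:
{"name": "servo_tool", "arguments": {
  "motion": [
    [[1,0,-0.04,-0.4,0],[1,0,0,-0.8,0],[1,0,0,-0.7,0],[1,0,0,-0.38,0],[1,0,0,0,0],[0.3,0,0,0,0],[0.3,0,0,0,0],[0.3,0,0,0,0],[0.3,0,0,0,0],[0.3,0,0,0,0],[0.3,0,0,0,0]]
  ]
}}

```text
t: 25.8
eef_pos: [0.4738, 0.2148, 0.0488]
tool_rot: [0.001, 0.595, 0.804, 0.001]
contact_force: [-1.0, -0.3, 6.9]
gripper_width: 0.657
grasp_force: 41.7
```

Request:
{"name": "servo_tool", "arguments": {
  "motion": [
    [[0.3,0,0,0.2,0],[0.3,0,0,0.4,0],[0.3,0,0,0.8,0],[0.3,0,0,1,0],[0.3,0,0,1,0],[0.3,0,0,1,0],[0.3,0,0,0.8,0],[0.3,0.1,-0.2,0.4,0],[0.3,0.45,-0.83,0,0],[0.3,0.45,-0.83,0,0],[0.3,0.45,-0.83,0,0],[0.3,0.45,-0.83,0,0],[0.3,0.45,-0.83,0,0],[0.3,0.45,-0.83,0,0],[0.3,0.2,-0.4,0,0],[0.3,0,0,0,0],[0.3,0,0,0,0]]
  ]
}}

```text
t: 27.5
eef_pos: [0.5922, -0.008, 0.2717]
tool_rot: [-0.0, 0.595, 0.804, 0.0]
contact_force: [0.2, 0.9, -0.8]
gripper_width: 0.653
grasp_force: 43.3
```

```bash
python3 m.py .128 .001 w9.png
```

```text
[ 0.59219325 -0.00795929  0.27165484] [-3.07539889e-04  5.94809071e-01  8.03866813e-01  4.71219545e-04] 0.6527731486487126
held (array([ 0.5906, -0.0083]), np.float64(0.0013), 3146, np.float64(0.2716))
tower (array([0.5914, 0.0663]), np.float64(0.0003), 766, np.float64(0.127))
top held (array([ 0.593 , -0.0067]), np.float64(0.0011), 126, np.float64(0.272))
top tower (array([0.5939, 0.0664]), np.float64(0.0006), 122, np.float64(0.1271))
```

View pics/w9.png

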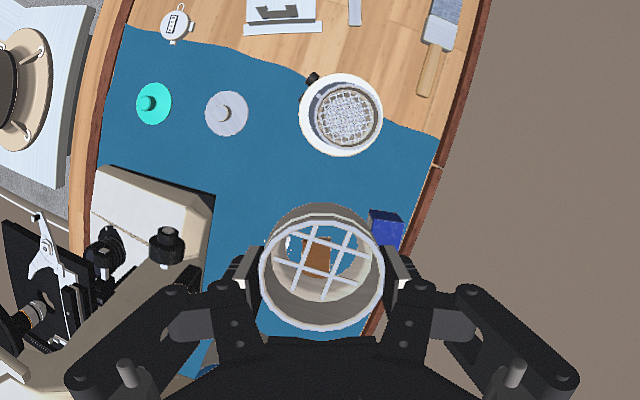

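The held sieve is the coarse one, with its open square at (318,258). The medium mesh is on the tower at (345,115). I place it.

Request:
{"name": "servo_tool", "arguments": {
  "motion": [
    [[0.3,0,0.4,0,0],[0.3,0.02,0.8,0,0],[0.3,0,0.66,0,0],[0.3,0,0,-0.4,0],[0.3,0,0,-0.8,0],[0.3,0,0,-0.7,0],[0.3,0,0,-0.4,0],[0.3,0,0,0,0],[0.3,0,0,0,0]]
  ]
}}

```text
t: 28.5
eef_pos: [0.5938, 0.066, 0.1797]
tool_rot: [0.0, 0.595, 0.804, 0.0]
contact_force: [-0.3, -0.2, -0.6]
gripper_width: 0.654
grasp_force: 43.2
```

Request:
{"name": "servo_tool", "arguments": {
  "motion": [
    [[0.3,-0.02,0.03,-0.1,0],[0.3,0,0,-0.15,0],[0.3,0,0,-0.15,0],[0.3,0,0,-0.1,0],[0.3,0,0,-0.1,0],[0.3,0,0,0,0],[0.3,0,0,0,0]]
  ]
}}

```text
t: 29.2
eef_pos: [0.5929, 0.0665, 0.155]
tool_rot: [0.0, 0.595, 0.804, 0.0]
contact_force: [-0.7, -0.5, -0.7]
gripper_width: 0.656
grasp_force: 43.3
```

Request:
{"name": "servo_tool", "arguments": {
  "motion": [
    [[0.3,0,0,-0.03,0],[0.3,0,0,0,0],[0.8,0,0,0,0],[1,0,0,0,0],[1,0,0,0,0],[1,0,0,0,0],[1,0,0,0.3,0],[1,0,0,0.8,0],[1,0,0,1,0],[1,0,-0.3,1,0],[1,0,-0.8,0.3,0],[1,0,-0.7,0,0],[1,0,0,0,0],[1,0,0,0,0]]
  ]
}}

```text
t: 30.6
eef_pos: [0.5927, -0.006, 0.2904]
tool_rot: [0.0, 0.596, 0.803, 0.0]
contact_force: [-0.1, 0.1, -0.5]
gripper_width: 1.003
grasp_force: 0.0
```

```bash
python3 m.py .156 .001 w10.png
python3 - <<'E'
from h import *
print(bot.get_obs()["q"].round(3))
c,p,d=cam("scene"); save("s2.png",cv2.resize(p[60:330,300:640],(755,600)))
for n in("top0.npz","scene0.npz"):
    z=np.load(n);Q=z["P"][z["d"]>0]
    for x0 in np.arange(.15,.5,.05):
        m=(Q[:,0]>x0)&(Q[:,0]<x0+.05)&(Q[:,1]>-.4)&(Q[:,1]<.0)
        print(n[:3],round(x0,2),[(round(zl,2),Q[m&(Q[:,2]>zl),1].max().round(3)) for zl in(.05,.15,.25,.35) if (m&(Q[:,2]>zl)).any()])
E
```

```text
[ 0.59269262 -0.00601524  0.29043888] [1.98077043e-04 5.95721016e-01 8.03191375e-01 2.18380906e-04] 1.0025853581245405
tower (array([0.5913, 0.0662]), np.float64(0.0002), 838, np.float64(0.155))
top tower (array([0.5943, 0.0661]), np.float64(0.0005), 126, np.float64(0.1552))
[ 0.38   0.374 -0.618  1.684  0.233  1.158 -0.002]
top 0.15 []
top 0.2 []
top 0.25 [(0.05, np.float64(-0.094)), (0.15, np.float64(-0.094)), (0.25, np.float64(-0.094)), (0.35, np.float64(-0.094))]
top 0.3 [(0.05, np.float64(-0.081)), (0.15, np.float64(-0.093)), (0.25, np.float64(-0.093)), (0.35, np.float64(-0.093))]
top 0.35 [(0.05, np.float64(-0.065)), (0.15, np.float64(-0.065)), (0.25, np.float64(-0.103)), (0.35, np.float64(-0.103))]
top 0.4 [(0.05, np.float64(-0.079)), (0.15, np.float64(-0.101)), (0.25, np.float64(-0.148))]
top 0.45 [(0.05, np.float64(-0.083)), (0.15, np.float64(-0.147)), (0.25, np.float64(-0.151))]
sce 0.15 []
sce 0.2 []
sce 0.25 [(0.05, np.float64(-0.092)), (0.15, np.float64(-0.092)), (0.25, np.float64(-0.092)), (0.35, np.float64(-0.092))]
sce 0.3 [(0.05, np.float64(-0.082)), (0.15, np.float64(-0.091)), (0.25, np.float64(-0.091)), (0.35, np.float64(-0.091))]
sce 0.35 [(0.05, np.float64(-0.063)), (0.15, np.float64(-0.063)), (0.25, np.float64(-0.101)), (0.35, np.float64(-0.101))]
sce 0.4 [(0.05, np.float64(-0.076)), (0.15, np.float64(-0.099)), (0.25, np.float64(-0.145))]
sce 0.45 [(0.05, np.float64(-0.087)), (0.15, np.float64(-0.144)), (0.25, np.float64(-0.149))]
```

View pics/s2.png

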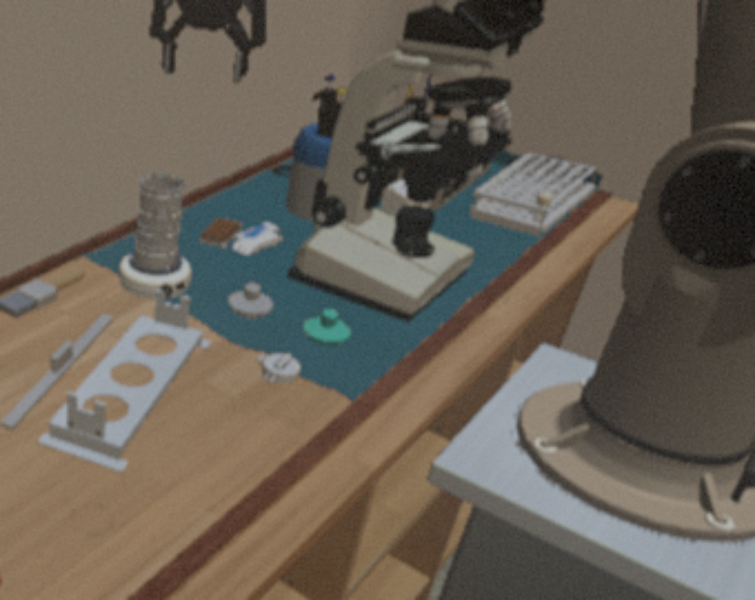

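The scene view shows the three-sieve tower at (158,230) and the bar on the bench at (60,355). The grey lid is at (250,298), left of the turquoise one. Next is the lid.

Request:
{"name": "servo_tool", "arguments": {
  "motion": [
    [[0.6,-0.4,0.1,0,0],[0.6,-0.8,0.25,0,0],[0.6,-0.8,0.25,-0.3,0],[0.6,-0.8,0.25,-0.7,0],[0.6,-0.5,0.1,-0.8,0],[0.6,-0.1,0.05,-0.8,0],[0.6,0,0,-0.8,0],[0.6,0,0,0,0],[0.6,0,0,0,0]]
  ]
}}

```text
t: 31.65
eef_pos: [0.4568, 0.0355, 0.1542]
tool_rot: [-0.001, 0.594, 0.804, 0.0]
contact_force: [0.3, -0.4, 0.8]
gripper_width: 0.604
grasp_force: 0.0
```

Request:
{"name": "servo_tool", "arguments": {
  "motion": [
    [[0.6,-0.02,-0.03,-0.5,0],[0.6,0,0,-0.8,0],[0.6,0,0,-0.8,0],[0.6,0,0,-0.5,0],[0.6,0,0,-0.2,0],[0.6,0,0,0,0],[0.1,0,0,0,0],[0.1,0,0,0,0],[0.1,0,0,0,0],[0.1,0,0,0,0],[0.1,0,0,0,0],[0.1,0,0,0,0],[0.1,0,0,0,0]]
  ]
}}

```text
t: 32.95
eef_pos: [0.4571, 0.0334, 0.0432]
tool_rot: [0.001, 0.595, 0.804, 0.001]
contact_force: [-0.8, -0.3, 7.1]
gripper_width: 0.214
grasp_force: 38.8
```

Request:
{"name": "servo_tool", "arguments": {
  "motion": [
    [[0.1,0,0,0.2,0],[0.1,0,0,0.5,0],[0.1,0,0,0.9,0],[0.1,0,0,1,0],[0.1,0,0,1,0],[0.1,0,0,1,0],[0.1,0,0,1,0],[0.1,0.4,-0.1,0.7,0],[0.1,0.8,-0.25,0,0],[0.1,0.8,-0.25,0,0],[0.1,0.8,-0.25,0,0],[0.1,0.5,-0.15,0,0],[0.1,0,0,0,0],[0.1,0,0,0,0]]
  ]
}}

```text
t: 34.35
eef_pos: [0.5873, -0.0064, 0.294]
tool_rot: [-0.001, 0.595, 0.804, 0.0]
contact_force: [0.1, 0.2, -1.2]
gripper_width: 0.209
grasp_force: 39.3
```

```bash
python3 m.py .156 -.029 w11.png
```

```text
[ 0.58729824 -0.00638806  0.29398185] [-5.05930428e-04  5.95006092e-01  8.03721029e-01  4.57088259e-05] 0.2088602176494655
held (array([ 0.5854, -0.0054]), np.float64(0.0002), 4568, np.float64(0.2649))
tower (array([0.5914, 0.0662]), np.float64(0.0004), 773, np.float64(0.1549))
top held (array([ 0.5874, -0.005 ]), np.float64(0.0005), 378, np.float64(0.2655))
top tower (array([0.5939, 0.0663]), np.float64(0.0006), 127, np.float64(0.1551))
```

View pics/w11.png

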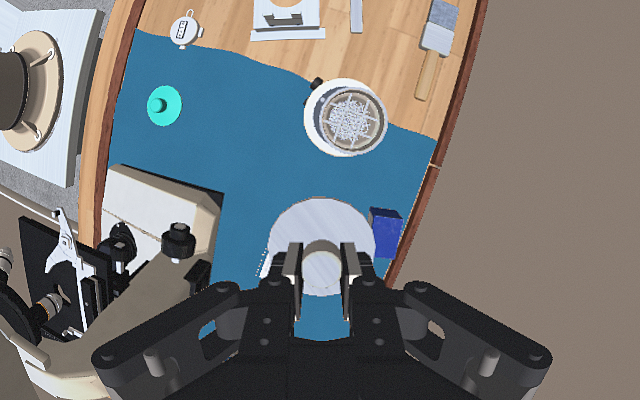

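The lid hangs level by its knob at (322,265), and the tower is at (345,118). I place it.

Request:
{"name": "servo_tool", "arguments": {
  "motion": [
    [[0.1,0.04,0.4,0,0],[0.1,0.06,0.8,0,0],[0.1,0.05,0.58,0,0],[0.1,0,0,-0.4,0],[0.1,0,0,-0.8,0],[0.1,0,0,-0.6,0],[0.1,0,0,-0.2,0],[0.1,0,0,0,0],[0.1,0,0,0,0]]
  ]
}}

```text
t: 35.35
eef_pos: [0.5944, 0.0649, 0.2149]
tool_rot: [0.0, 0.595, 0.804, 0.001]
contact_force: [-0.2, -0.2, -0.2]
gripper_width: 0.218
grasp_force: 39.3
```

Request:
{"name": "servo_tool", "arguments": {
  "motion": [
    [[0.1,-0.02,0,-0.1,0],[0.1,0,0,-0.15,0],[0.1,0,0,-0.15,0],[0.1,0,0,-0.1,0],[0.1,0,0,-0.12,0],[0.1,0,0,0,0],[0.1,0,0,0,0]]
  ]
}}

```text
t: 36.05
eef_pos: [0.5935, 0.0647, 0.1893]
tool_rot: [0.0, 0.595, 0.804, 0.0]
contact_force: [0.1, -0.5, 3.1]
gripper_width: 0.208
grasp_force: 39.6
```

Request:
{"name": "servo_tool", "arguments": {
  "motion": [
    [[0.3,0,0,0,0],[0.45,0,0,0,0],[0.5,0,0,0,0],[0.5,0,0,0,0],[0.5,0,0,0.3,0],[0.5,0,0,0.8,0],[0.5,0,0,1,0],[0.5,0,-0.3,0.6,0],[0.5,0,-0.8,0,0],[0.5,0,-0.7,0,0],[0.5,0,0,0,0],[0.5,0,0,0,0]]
  ]
}}

```text
t: 37.25
eef_pos: [0.5932, -0.008, 0.2977]
tool_rot: [0.0, 0.596, 0.803, 0.0]
contact_force: [-0.3, 0.4, 0.9]
gripper_width: 0.502
grasp_force: 0.0
```

```bash
python3 m.py .160 .001 w12.png
python3 - <<'E'
from h import *
c,p,d=cam("wrist");P=wcloud(c,d);Q=P.reshape(-1,3);Q=Q[(np.hypot(Q[:,0]-.5915,Q[:,1]-.0665)<.03)&(Q[:,2]>.15)&(Q[:,2]<.165)]
print(np.linalg.lstsq(np.c_[Q[:,:2]-[.5915,.0665],np.ones(len(Q))],Q[:,2],rcond=None)[0])
c,p,d=cam("top");P=cloud(c,d); rep("bar",P,(.46,.62,.16,.45),.005,.012)
E
```

```text
[ 0.59317417 -0.00798462  0.29769563] [2.07695520e-04 5.95720303e-01 8.03191888e-01 2.62844064e-04] 0.5020875828439806
held (array([ 0.5896, -0.0014]), np.float64(0.0029), 589, np.float64(0.2988))
tower (array([0.5914, 0.0654]), np.float64(0.0003), 3152, np.float64(0.1602))
top held (array([ 0.5923, -0.0094]), np.float64(0.0022), 40, np.float64(0.299))
top tower (array([0.5942, 0.066 ]), np.float64(0.0006), 391, np.float64(0.1603))
[ 0.00110351 -0.00613629  0.16019116]
bar 523 mean [0.5385 0.3107 0.0078] rect [0.5323 0.2998] [0.2712 0.1523] 87.8
```

View pics/w12.png

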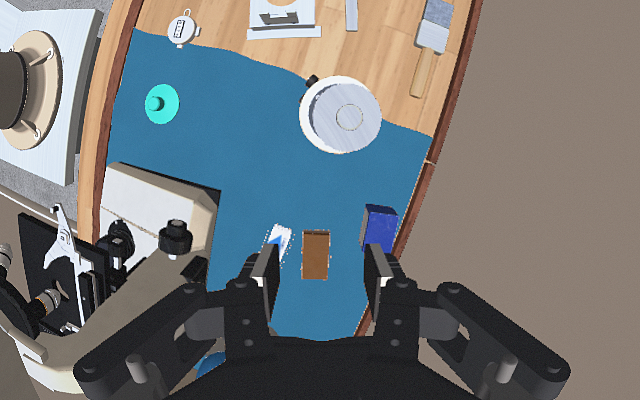

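The lid sits level on the tower at (342,115). Its flange top measures 0.160 m, which matches the nested height, and the gripper is clear. I hand the job in.

```bash
python3 -c "
from station import bot
print(bot.hand_in())"
```

```text
the job is handed in; nothing more can be done
None
```

The job is handed in (no verdict came back): the bar lies flat on the bench, handle up, and the tower of fine, medium, coarse and lid stands nested on the pan at the expected heights, with the bystanders left untouched.

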